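# Fit the keyed shaft into the pulley hub

### The arm

A 6-joint arm with a two-finger parallel gripper is mounted at the origin on the work surface. World frame = base frame: x ahead of the robot, y to its left, z up, the work surface at z = 0. Lengths are in m, angles in rad, forces in N, time in s.
With the tool pointing down it reaches from about 0.3 to 0.75 m from the base axis. Payload 8.5 kg.
Tool frame: the origin (TCP) lies between the finger pads; the fingertips stand finger_overhang ahead of it and the grasp point (between the pads) lies 5 mm behind it (finger_overhang is the distance from the TCP to the fingertips, in m); y points along the fingers, x is the direction in which the jaws open and shut, and the axes are right-handed (so a half turn about y gives the same grasp; the last joint's range is limited). The gripper opens to 88 mm and grips with 3 to 60 N. Pads are 18 mm wide; open, the fingers measure 123 mm over their backs; the gripper's body (75 mm by 187 mm) begins 45 mm behind the grasp point.
Start: joints at [-1.396, 0.381, 1.297, -0, 1.464, -0.215], TCP at [0.209, -0.509, 0.228] pointing down, gripper open.
Joint ranges: [-3.11, 3.11], [-0.89, 2.33], [0.22, 2.48], [-1.42, 4.56], [0.17, 2.85], [-2.88, 2.88]. Speed limits (rad/s): [2.39, 2.39, 3.14, 3.14, 3.14, 3.14].

### API

Orientations are given as a rotation vector (axis times angle).
In Python, from bench import get_state, read_camera, job_done, finger_overhang gives the robot as it stands.
- The arm moves only by the shell command python3 -m pendant 'ROWS' [FORCE]. ROWS is JSON, one flat list of numbers, 7 for each row, row after row: the turn, a rotation vector about the tool's x, y, z in degrees, then the shift along the tool's x, y, z in m, then the closure in counts, from 0 (fully open) to 255 (shut). In form: [wx, wy, wz, tx, ty, tz, claw, wx, wy, wz, tx, ty, tz, claw, ...]. A call has 1 to 10 rows; each row is the pose to reach, as a shift and turn from the pose measured when the call began, along the tool's axes at that moment; what a row does not reach only later rows make up. A row lasts 1/12 s, in which the tool goes at most 41.7 mm and 7.16 degrees, less where a joint would pass 70% of its speed; a pose out of reach is approached as far as the arm can. A call with a gripper value outside its range is refused whole. The fingers move at their own pace and stop on an object; FORCE is the grip in N (left out, the last holds). Time passes only in rows, so rows that repeat a pose let the fingers close. It gives the time, the measured TCP pose, the force and the opening at its end, in the units of the state.
- get_state(): the state, without advancing time (a new reading comes with each control period).
- read_camera(name): name is "scene" or "side" or "wrist"; returns a dict with "image" (480x640x3 uint8, red, green, blue), "fx", "fy", "cx", "cy" (pixels), "cam_to_world" (4x4, takes a point from camera to world coordinates). Camera axes: x right, y down, z forward; pixel columns grow to the right and rows downward; lengths in m; the calibration is good to about 2 mm. The wrist camera is an equidistant fisheye: a pixel r from the principal point sees the ray r / f radians off the axis. A picture is of the moment at which its call begins. There is no depth.
- job_done(): hands the job in, once; it reports no verdict.
The state is a dict: "time": time; "joint_positions": joint angles; "joint_velocities": joint speeds; "joint_efforts": joint torques, N m; "position": TCP position; "tool_rot": TCP orientation; "ft_force": force on the tool from outside, world axes, zero at the start; "wrist_torque": the same for the moment, N m; "width": finger opening in m.
Only numpy, scipy, OpenCV 4.12 (cv2) and the standard library are available. Lean on these libraries where they do the work, as an engineer would, in place of code of your own. Each camera call takes 0.05 s, during which the arm holds its last target. There are 200 camera calls.

### The job

Pull the upper, deep drawer of the bench cabinet by its bar handle out to its stop, take out the collared shaft with the key on its side and push its keyed end down into the hub of the belt pulley clamped in the vise, turning it until the key slips into the keyway and the collar sits fully home on the hub. Finish while still gripping the shaft and pressing it down firmly, with 10 N or more, so that a colleague can tighten the grub screw: do not let go. Leave the other two pieces standing in the drawer and the tools on the bench where they are.

Things in the scene. Friction and masses are not known exactly. Their poses are not given: they have to be found in the camera images.
- drawer (a joint): slide of the upper, deep drawer (blue front) of the grey steel bench cabinet; the shallow front below it does not open: 0 m closed, 0.180 m at its stop, grows as it is pulled out towards the robot; it runs straight, takes about 3 to 6 N and stays where it is left
- drawer_handle (a point): middle of the drawer's handle, a level round steel bar 120 mm long, 10 mm thick, a post at each end, 40 mm out from the drawer front (35 mm free behind the bar), 28 mm below the front's upper edge, 39 mm below the top of the cabinet (fixed, 260 deep, 300 wide, 175 mm high, front to the robot); x axis into the cabinet (the drawer opens along -x), y along the bar, z up
- drawer_rack (a point): middle one of three sockets in the plywood rack on the drawer's floor: its centre, at floor height; axes as the handle's. Sockets: 25 mm holes through the 16 mm rack, 82 mm apart along y, 89 mm behind the drawer's outer front face; each holds one of three steel pieces, in any order. Above this floor the drawer front rises 104 mm, its sides 50, the cabinet's top 115 mm
- shaft: the keyed shaft, plain steel, 98 mm long, about 0.38 kg, stands key end down in a socket; origin: centre of its lower end, z up its axis, x towards the key. Nose 24 mm diameter, its last 4 mm tapering to 18; key 8 mm wide, standing out 4 mm, from 18 to 40 mm above the lower end; collar 34 mm diameter from 42 to 50 mm; stub 24 mm diameter from 50 to 98 mm, where it is gripped
- shaft_shoulder (a point): on the shaft's axis at the underside of its collar, 42 mm above the shaft's lower end; axes as the shaft's. In the top 24 mm of the stub above, an empty keyseat (slot 8 mm wide, 4 mm deep) is cut on the same side as the key below: seen from above it shows where the key is
- hub_mouth (a point): centre of the bore at the top face of the pulley's hub, 90 mm above the bench; x axis from the bore's centre towards the keyway, z up. Bore 25.5 mm, 60 mm deep; keyway 9.6 mm wide, 4 mm deep, full length. With the key out of line the nose goes 18 mm into the bore and the key rests on the hub's face; in line, the shaft goes 24 mm further, till the collar sits on the face
- pulley: aluminium V-belt pulley, 90 mm diameter and 30 mm thick, with a hub of 52 mm diameter standing 30 mm above it; clamped in a green drill-press vise (jaws 64 mm high, 106 mm wide, screw towards the robot), it cannot turn or move; origin at the centre of its underside, 30 mm above the bench, x towards the keyway, z up
- bar_blank: bystander in the drawer: plain straight steel bar, 24 mm diameter, 92 mm long, no collar and no key; origin at the centre of its lower end
- taper_arbor: bystander in the drawer: steel arbor, 24 mm diameter below, tapering towards its top, 90 mm long, no collar and no key; origin at the centre of its lower end
- spirit_level: bystander on the bench beyond the vise: yellow spirit level 230 x 22 x 50 mm; origin at the centre of its underside, x along its length
- hammer: bystander on the bench, on the robot's left and nearer than the drawer: hammer with wooden handle, 260 mm long, lying flat, 26 mm high; origin under its middle, x along the handle towards the head

How it is judged:
By the outcome, as a careful person would: the job done as asked, in the order asked, and still so for the second after the job is handed in, while the arm keeps its last pose, push and grip.
It also fails if it takes over 64 s, if anything falls off the work surface, if the arm or the gripper's body presses on something with over 40 N, if the wrist force passes 120 N, or if a joint passes its speed limit or range.

## Working session

There is one attempt and no reset: what is moved stays moved. The work goes in short steps, Python scripts to look and compute and a shell command to move; the robot and the scene stay as the last step left them, time stands still between calls to the robot, and variables do not carry over. Pictures are saved under pics/ and viewed, about 8 in all and at most 12, crops included, and the job is handed in when it is done.

```bash
ls; mkdir -p pics; python3 - <<'E'
from bench import *
import cv2,numpy as np
print(finger_overhang);s=get_state();print(s)
for n in("scene","side","wrist"):
    c=read_camera(n);cv2.imwrite(f"pics/{n}0.png",c["image"][:,:,::-1]);print(n,c["fx"],c["fy"],c["cx"],c["cy"]);print(np.round(c["cam_to_world"],4).tolist())
E
```

```text
pics
0.014
{'time': 0.0, 'joint_positions': array([-1.39632436e+00,  3.81189098e-01,  1.29824666e+00,  2.68073985e-05,
        1.46360402e+00, -2.15308970e-01]), 'joint_velocities': array([ 0.00068983, -0.00010555,  0.00101387, -0.00033144, -0.00071601,
       -0.00029485]), 'joint_efforts': array([-1.32872101e-03, -4.37933385e+01, -2.24556130e+01,  7.12927245e-02,
        3.52254405e-02, -1.40789903e-04]), 'position': array([ 0.20894009, -0.50845117,  0.22784624]), 'tool_rot': array([-1.36766824,  0.91813519, -0.91651575]), 'ft_force': array([-0.10861695,  0.01530458,  0.58829533]), 'wrist_torque': array([ 0.00504678, -0.03244943, -0.0487381 ]), 'width': 0.08827556351028525}
scene 561.0271600665699 561.0271600665699 320.42631736555165 241.44036487087163
[[0.115, 0.6771, -0.7268, 1.6846], [0.9934, -0.0748, 0.0875, -0.0898], [0.0048, -0.7321, -0.6812, 1.1634], [0.0, 0.0, 0.0, 1.0]]
side 447.67367038025776 447.67367038025776 324.7892273491311 244.16454821069883
[[0.9337, 0.2669, -0.2387, 0.7923], [0.3577, -0.663, 0.6577, -0.6341], [0.0173, -0.6994, -0.7145, 0.8224], [0.0, 0.0, 0.0, 1.0]]
wrist 371.64829954431775 371.64829954431775 317.3285185666256 242.2760521162349
[[0.3804, -0.8818, -0.2788, 0.2812], [-0.9248, -0.3633, -0.1128, -0.4801], [-0.0018, 0.3008, -0.9537, 0.3853], [0.0, 0.0, 0.0, 1.0]]
```

View pics/scene0.png

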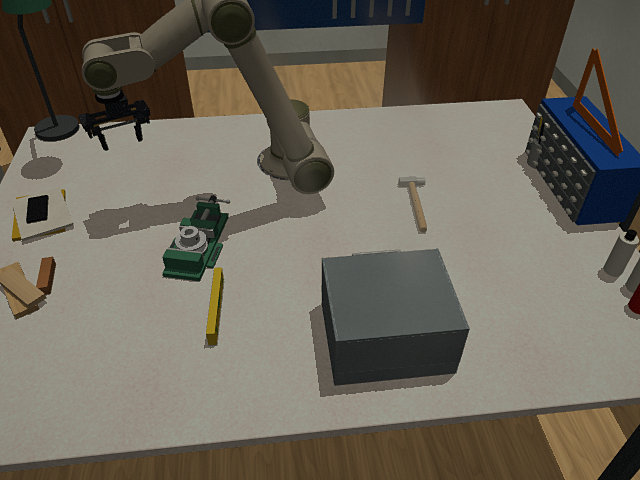

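View pics/side0.png

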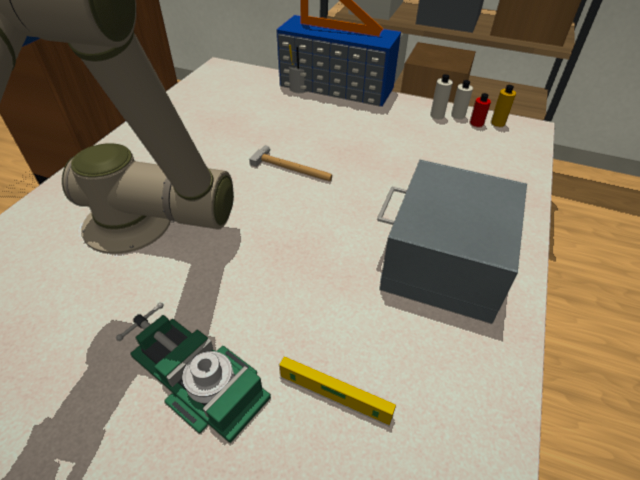

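The scene view shows the cabinet top with corners at about (322,257), (437,251), (467,327) and (334,337), and the hub at about (188,233). In the side view the handle bar runs from about (391,189) to (381,221), and the hub is at about (208,366). I'll zoom in on the details in one composite.

```bash
cat > h.py <<'E'
import numpy as np,cv2,json
from bench import *
from scipy.spatial.transform import Rotation as R
def cam(n,save=None):
    c=read_camera(n); c["n"]=n
    if save: cv2.imwrite(f"pics/{save}.png",c["image"][:,:,::-1])
    return c
def ray(c,u,v):
    M=np.array(c["cam_to_world"]);x=(u-c["cx"])/c["fx"];y=(v-c["cy"])/c["fy"]
    if c["n"]=="wrist":
        r=np.hypot(x,y);k=np.sin(r)/r if r>1e-9 else 1;d=np.array([x*k,y*k,np.cos(r)])
    else: d=np.array([x,y,1.])
    d=M[:3,:3]@d;return M[:3,3],d/np.linalg.norm(d)
def onz(c,u,v,z):
    o,d=ray(c,u,v);return o+d*(z-o[2])/d[2]
def tri(a,b):
    A=[];B=[]
    P=np.zeros((3,3));q=np.zeros(3)
    for o,d in(a,b):
        m=np.eye(3)-np.outer(d,d);P+=m;q+=m@o
    p=np.linalg.solve(P,q);e=[np.linalg.norm(np.cross(p-o,d)) for o,d in(a,b)]
    return p,e
def proj(c,p):
    M=np.array(c["cam_to_world"]);q=M[:3,:3].T@(np.asarray(p)-M[:3,3])
    if c["n"]=="wrist":
        t=np.arctan2(np.hypot(*q[:2]),q[2]);k=t/np.hypot(*q[:2]);return c["cx"]+c["fx"]*k*q[0],c["cy"]+c["fx"]*k*q[1]
    return c["cx"]+c["fx"]*q[0]/q[2],c["cy"]+c["fy"]*q[1]/q[2]
def tool():
    s=get_state();return s["position"],R.from_rotvec(s["tool_rot"]),s
def go(p,Rm):
    "shift in tool axes and rotvec deg to reach pose"
    p0,r0,s=tool();print("shift",np.round(r0.inv().apply(np.asarray(p)-p0),4),"turn",np.round(np.degrees((r0.inv()*Rm).as_rotvec()),2))
E
python3 - <<'E'
from h import *
S=cam("scene");D=cam("side")
print("tool",tool()[1].as_matrix().round(3).tolist())
for n,sp,dp in[("FR",(322,257),(426,163)),("hub",(188,233),(208,366)),("bar a",(352,252),(391,189)),("bar b",(400,250),(381,221))]:
    print(n,tri(ray(S,*sp),ray(D,*dp)))
for p in[(322,257),(437,251),(467,327),(334,337)]:print(onz(S,*p,.175))
for p in[(426,163),(526,182),(515,248),(399,243)]:print(onz(D,*p,.175))
for p in[(391,189),(381,221)]:print("bar",onz(D,*p,.136))
a=cv2.resize(D["image"][150:250,370:530],(800,500)[0:2] and (640,400),interpolation=2)
b=cv2.resize(D["image"][340:400,170:250],None,fx=5,fy=5,interpolation=2)
c=cv2.resize(S["image"][215:275,150:230],None,fx=5,fy=5,interpolation=2)
im=np.zeros((600,800,3),np.uint8);a=cv2.resize(a,(480,300));im[:300,:480]=a;im[300:,:400]=b;im[300:,400:]=c
cv2.imwrite("pics/z1.png",im[:,:,::-1])
E
```

```text
tool [[0.38, -0.0, 0.925], [-0.925, 0.001, 0.38], [-0.001, -1.0, 0.0]]
FR (array([0.76214376, 0.04175842, 0.31459087]), [np.float64(0.05092557728019327), np.float64(0.0509255772801933)])
hub (array([ 0.46113405, -0.32372947,  0.08805075]), [np.float64(0.00045814141560088646), np.float64(0.00045814141560088266)])
bar a (array([0.67697873, 0.11983225, 0.20307412]), [np.float64(0.023080272786610886), np.float64(0.023080272786611174)])
bar b (array([0.61593121, 0.24276236, 0.06263972]), [np.float64(0.03829715035443587), np.float64(0.038297150354435594)])
[0.68744555 0.03442355 0.175     ]
[0.69804706 0.32770282 0.175     ]
[0.94353431 0.32920533 0.175     ]
[0.93795654 0.03132109 0.175     ]
[0.70803025 0.3181648  0.175     ]
[0.94513304 0.33280265 0.175     ]
[0.93784123 0.09570186 0.175     ]
[0.7151355  0.02134441 0.175     ]
bar [0.64587958 0.23489466 0.136     ]
bar [0.65498549 0.1139193  0.136     ]
```

View pics/z1.png

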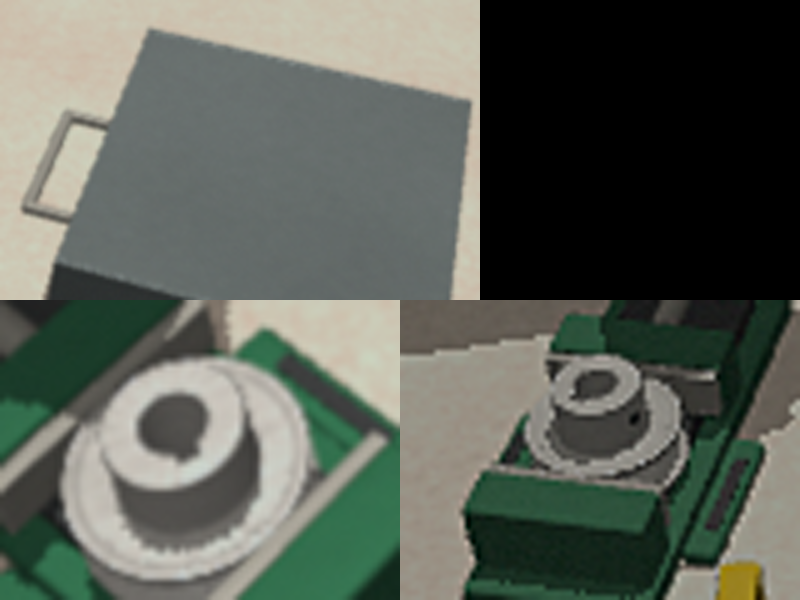

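The composite shows the bar ends in the side view at about (392.3,187.7) and (379.3,219.3). The hub centre is at about (204.6,365.4), with the keyway pointing towards about (207,371). I'll fix the edges by mask and compute the handle.

```bash
python3 - <<'E'
from h import *
S=cam("scene");D=cam("side")
for n,sp,dp in[("hub",(188.4,231.6),(204.6,365.4)),("bar -y",(352,252),(379.3,219.3)),("bar +y",(400,250),(392.3,187.7))]:
    print(n,tri(ray(S,*sp),ray(D,*dp)))
for p in[(420,160),(388.3,237.3),(526.7,183.3)]:print(onz(D,*p,.175).round(4))
for p in[(392.3,187.7),(379.3,219.3)]:print("bar",onz(D,*p,.136).round(4))
# scene top face quad
h=cv2.cvtColor(S["image"],cv2.COLOR_RGB2HSV);i=S["image"].astype(int)
m=((i[...,2]>i[...,0]+2)&(h[...,2]>75)).astype(np.uint8);m[:240]=0;m[:,:300]=0;m[:,480:]=0
cs=max(cv2.findContours(m,0,2)[0],key=cv2.contourArea);q=cv2.approxPolyDP(cs,6,True)[:,0];print(cv2.contourArea(cs))
for p in q:print(p,onz(S,*p,.175).round(4))
E
```

```text
hub (array([ 0.45345305, -0.32363534,  0.08598952]), [np.float64(0.0009679835828133788), np.float64(0.0009679835828130917)])
bar -y (array([0.6483512 , 0.11660911, 0.14147562]), [np.float64(0.003761045752468162), np.float64(0.0037610457524682598)])
bar +y (array([0.64549848, 0.24673341, 0.13401264]), [np.float64(0.002319348611031108), np.float64(0.002319348611030981)])
[0.6914 0.3251 0.175 ]
[0.6905 0.0292 0.175 ]
[0.947  0.3282 0.175 ]
bar [0.6475 0.2411 0.136 ]
bar [0.6498 0.118  0.136 ]
2658.5
[380 254] [0.6929 0.1814 0.175 ]
[367 255] [0.6928 0.1481 0.175 ]
[374 259] [0.7089 0.163  0.175 ]
[367 264] [0.7243 0.1425 0.175 ]
[365 255] [0.6922 0.1431 0.175 ]
[322 258] [0.691 0.034 0.175]
[337 263] [0.7126 0.069  0.175 ]
[331 274] [0.7485 0.0493 0.175 ]
[339 281] [0.7736 0.0654 0.175 ]
[333 292] [0.8071 0.0464 0.175 ]
[342 291] [0.8064 0.068  0.175 ]
[339 310] [0.8633 0.0528 0.175 ]
[346 303] [0.8443 0.0719 0.175 ]
[349 309] [0.8629 0.076  0.175 ]
[355 288] [0.8003 0.1001 0.175 ]
[374 283] [0.7894 0.1479 0.175 ]
[360 301] [0.8418 0.1051 0.175 ]
[355 296] [0.8253 0.096  0.175 ]
[351 31
[... 177 characters left out ...]
.0631 0.175 ]
[360 338] [0.947  0.0874 0.175 ]
[351 336] [0.9394 0.0687 0.175 ]
[361 336] [0.9418 0.0905 0.175 ]
[359 321] [0.9   0.093 0.175]
[373 324] [0.9119 0.1227 0.175 ]
[372 316] [0.889  0.1247 0.175 ]
[361 316] [0.8863 0.0999 0.175 ]
[372 305] [0.8569 0.1306 0.175 ]
[381 314] [0.8856 0.1461 0.175 ]
[373 299] [0.8391 0.1362 0.175 ]
[379 307] [0.8646 0.1455 0.175 ]
[388 299] [0.843 0.171 0.175]
[399 305] [0.8638 0.1926 0.175 ]
[389 297] [0.8372 0.1746 0.175 ]
[394 293] [0.8262 0.1889 0.175 ]
[404 299] [0.8471 0.2081 0.175 ]
[388 291] [0.8184 0.1761 0.175 ]
[398 285] [0.8021 0.2038 0.175 ]
[387 288] [0.8087 0.1757 0.175 ]
[383 273] [0.7591 0.1759 0.175 ]
[377 283] [0.7902 0.1551 0.175 ]
```

```bash
cat >> h.py <<'E'
def down(az):  # tool x at world azimuth az (deg), y down
    a=np.radians(az);x=[np.cos(a),np.sin(a),0];y=[0,0,-1];return R.from_matrix(np.column_stack([x,y,np.cross(x,y)]))
E
python3 -c "
from h import *
go([.42,-.15,.31],down(-33));go([.60,.18,.31],down(0))"
```

```text
shift [-0.2516 -0.0816  0.3315] turn [-1.000e-02 -3.466e+01 -2.000e-02]
shift [-0.4884 -0.0815  0.6234] turn [-1.000e-02 -6.766e+01 -1.000e-02]
```

```bash
python3 -m pendant '[0,-5,0,-0.02,-0.03,0.025,0, 0,-12,0,-0.05,-0.05,0.06,0, 0,-18,0,-0.08,-0.07,0.095,0, 0,-24,0,-0.11,-0.08,0.13,0, 0,-30,0,-0.135,-0.08,0.165,0, 0,-34,0,-0.16,-0.08,0.2,0, 0,-35,0,-0.185,-0.08,0.235,0, 0,-35,0,-0.21,-0.08,0.27,0, 0,-35,0,-0.235,-0.08,0.30,0, 0,-35,0,-0.25,-0.08,0.33,0]'; python3 -c "
from h import *
go([.60,.18,.31],down(0))"
```

```text
time: 1.18
position: [0.4089, -0.1644, 0.3088]
tool_rot: [-1.524, 0.446, -0.447]
ft_force: [1.5, -0.9, 0.0]
width: 0.0882
shift [-0.0251 -0.0012  0.3931] turn [ 0.000e+00 -3.268e+01  3.000e-02]
```

```bash
python3 -m pendant '[0,-6,0,0,0,0.04,0, 0,-12,0,-0.005,0,0.08,0, 0,-18,0,-0.01,0,0.12,0, 0,-24,0,-0.015,0,0.16,0, 0,-30,0,-0.02,0,0.20,0, 0,-32.7,0,-0.025,0,0.24,0, 0,-32.7,0,-0.025,0,0.28,0, 0,-32.7,0,-0.025,0,0.32,0, 0,-32.7,0,-0.025,0,0.36,0, 0,-32.7,0,-0.025,0,0.393,0]'; python3 -c "
from h import *
c=cam('wrist','w1');print(tool()[0]);print(proj(c,[.6485,.12,.136]),proj(c,[.6485,.24,.136]),proj(c,[.691,.03,.175]))"
```

```text
time: 2.02
position: [0.6008, 0.1825, 0.3084]
tool_rot: [-1.571, -0.001, 0.001]
ft_force: [0.3, -0.3, 0.2]
width: 0.0879
[0.60229293 0.18604724 0.30701628]
(np.float64(366.58565543068926), np.float64(277.55539907378056)) (np.float64(371.3663425153271), np.float64(151.56116420201363)) (np.float64(407.82305677585134), np.float64(374.8968138402936))
```

View pics/w1.png

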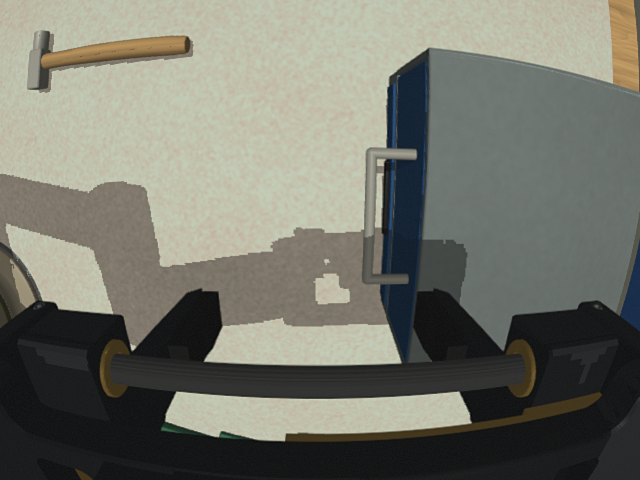

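The wrist view shows the bar ends at (367,279) and (373,152), within 2 px of the prediction, so I trust the handle fix. The cabinet is square to the world axes. Next I move over the bar with the fingers partly closed and then go down.

```bash
python3 -m pendant '[0,0,0,0.015,0,-0.002,180, 0,0,0,0.03,0.02,-0.004,180, 0,0,0,0.047,0.05,-0.006,180, 0,0,0,0.047,0.07,-0.006,180, 0,0,0,0.047,0.08,-0.006,180, 0,0,0,0.047,0.09,-0.006,180, 0,0,0,0.047,0.10,-0.006,180, 0,0,0,0.047,0.10,-0.006,180, 0,0,0,0.047,0.10,-0.006,180]' 40;  python3 -c "
from h import *
go([.6485,.18,.138],down(0));c=cam('wrist','w2')"
```

```text
time: 2.82
position: [0.6492, 0.1805, 0.2078]
tool_rot: [-1.569, -0.004, 0.003]
ft_force: [-1.0, 0.6, -0.1]
width: 0.0303
shift [-0.0007  0.0697 -0.0006] turn [-0.09  0.26  0.01]
```

```bash
python3 -m pendant '[0,0,0,-0.001,0.012,0,190, 0,0,0,-0.001,0.024,0,190, 0,0,0,-0.001,0.036,0,190, 0,0,0,-0.001,0.048,0,190, 0,0,0,-0.001,0.058,0,190, 0,0,0,-0.001,0.066,0,190, 0,0,0,-0.001,0.07,0,190, 0,0,0,-0.001,0.07,0,190]';python3 -m pendant '[0,0,0,0,0,0,255, 0,0,0,0,0,0,255, 0,0,0,0,0,0,255, 0,0,0,0,0,0,255, 0,0,0,0,0,0,255]'
```

```text
time: 3.53
position: [0.6483, 0.1806, 0.1378]
tool_rot: [-1.569, -0.004, 0.003]
ft_force: [-0.3, -1.0, -0.1]
width: 0.0222
time: 3.95
position: [0.6484, 0.1806, 0.1381]
tool_rot: [-1.569, -0.004, 0.003]
ft_force: [-0.7, 0.5, -0.0]
width: 0.0004
```

The fingers shut on nothing, so the bar isn't between them. I'll look.

```bash
python3 -c "
from h import *
c=cam('wrist','w3');d=cam('side')
a=cv2.resize(d['image'][150:250,340:440],(400,400));b=c['image'][100:400,240:490];b=cv2.resize(b,(400,480))
im=np.zeros((480,800,3),np.uint8);im[:400,:400]=a;im[:,400:]=b;cv2.imwrite('pics/z3.png',im[:,:,::-1])"
```

```text
(no output)
```

View pics/z3.png

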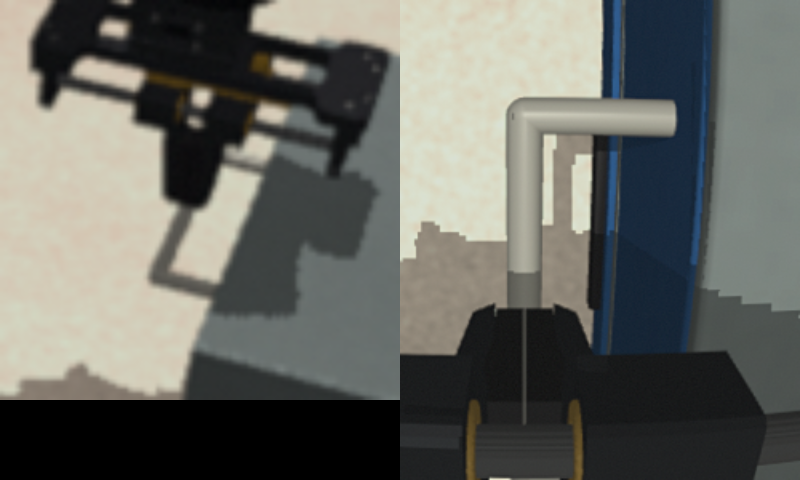

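The right panel shows the closed fingers directly in line above the bar, with its end corner at (317,172) in the full frame. The bar therefore lies lower than I took it to be. I'll triangulate it from the two wrist positions.

```bash
python3 -c "
from h import *
c=cam('wrist');p,r,s=tool();M=np.array(c['cam_to_world'])
Rt=r.inv()*R.from_matrix(M[:3,:3]);t=r.inv().apply(M[:3,3]-p);print('cam in tool',t)
r1=R.from_rotvec([-1.571,-.001,.001]);p1=np.array([.60229,.18605,.30702]);c1=dict(c);M1=np.eye(4);M1[:3,:3]=(r1*Rt).as_matrix();M1[:3,3]=p1+r1.apply(t);c1['cam_to_world']=M1
for a,b in [((373,152),(317.5,172)),((370,155),(317.5,172))]: print(tri(ray(c1,*a),ray(c,*b)))
for z in(.115,.12,.125,.13,.136):print(z,onz(c,317.5,172,z),onz(c1,372,153,z))
print(s['position'],s['ft_force'])"
```

```text
cam in tool [ 0.00046161 -0.15738811  0.07670462]
(array([0.64787485, 0.24340574, 0.1628259 ]), [np.float64(0.0015206216298701157), np.float64(0.0015206216298702736)])
(array([0.64817602, 0.24017847, 0.14123004]), [np.float64(0.0007019534039015236), np.float64(0.0007019534039015519)])
0.115 [0.64839113 0.23651758 0.115     ] [0.65348442 0.24101311 0.115     ]
0.12 [0.64839164 0.23708739 0.12      ] [0.65275701 0.24132471 0.12      ]
0.125 [0.64839214 0.23765721 0.125     ] [0.6520296  0.24163631 0.125     ]
0.13 [0.64839265 0.23822702 0.13      ] [0.65130218 0.24194791 0.13      ]
0.136 [0.64839326 0.2389108  0.136     ] [0.65042929 0.24232183 0.136     ]
[0.64836842 0.18062976 0.13784399] [0.16693085 0.39027704 0.01530947]
```

```bash
python3 -c "
from h import *
c=cam('wrist');S=cam('scene');D=cam('side')
for n,sp,dp in[('F+y',(437,251),(420,160)),('F-y',(322,258),(388.3,237.3)),('B+y',(467,327),(526.7,183.3))]: print(n,tri(ray(S,*sp),ray(D,*dp)))
for z in(.12,.124,.13):print('tip',proj(c,[.6484,.1896,z]))
w3=c['image'].astype(int)
for r in(190,220,250):print(r,w3[r,296:340].sum(1).tolist())
w1=cv2.imread('pics/w1.png').astype(int)
for r in(180,200,220):print(r,w1[r,355:390].sum(1).tolist())
"
```

```text
F+y (array([0.69141771, 0.33075775, 0.16992423]), [np.float64(0.0012383572172768498), np.float64(0.0012383572172765594)])
F-y (array([0.68922356, 0.03370441, 0.17188845]), [np.float64(0.0011314186122200337), np.float64(0.0011314186122204884)])
B+y (array([0.94609026, 0.32750657, 0.17668817]), [np.float64(0.0012374493609606906), np.float64(0.0012374493609607442)])
tip (np.float64(317.0778263366843), np.float64(266.36866758134454))
tip (np.float64(317.06284279635076), np.float64(269.2689319690107))
tip (np.float64(317.0392073023323), np.float64(273.8459168015193))
190 [626, 627, 629, 629, 631, 629, 633, 637, 643, 630, 517, 350, 384, 425, 440, 451, 459, 473, 489, 500, 519, 527, 533, 513, 493, 481, 472, 457, 438, 415, 389, 349, 312, 401, 642, 632, 622, 621, 627, 636, 650, 585, 423, 416]
220 [641, 640, 635, 631, 630, 630, 638, 643, 652, 627, 489, 338, 384, 425, 437, 452, 462, 471, 485, 496, 508, 516, 518, 506, 486, 478, 470, 452, 432, 411, 378, 335, 313, 441, 650, 647, 643, 647, 655, 559, 407, 400, 404, 402]
250 [540, 545, 554, 554, 555, 557, 553, 548, 552, 560, 513, 355, 382, 419, 438, 454, 461, 474, 486, 497, 503, 510, 508, 497, 487, 479, 466, 447, 429, 401, 369, 327, 285, 346, 408, 413, 410, 412, 404, 402, 398, 396, 402, 402]
180 [563, 559, 561, 556, 560, 557, 555, 553, 566, 544, 421, 322, 367, 400, 417, 460, 466, 444, 417, 384, 332, 441, 564, 561, 557, 565, 550, 359, 204, 68, 84, 146, 137, 109, 98]
200 [558, 566, 571, 569, 566, 565, 571, 573, 578, 559, 321, 345, 386, 410, 442, 459, 450, 430, 400, 348, 393, 580, 579, 578, 577, 583, 590, 376, 151, 64, 118, 122, 103, 98, 111]
220 [561, 561, 562, 561, 562, 561, 559, 568, 574, 373, 338, 374, 398, 428, 446, 447, 435, 411, 364, 334, 462, 562, 564, 566, 574, 584, 417, 167, 62, 100, 115, 105, 91, 121, 177]
```

```bash
python3 -c "
from h import *
c=cam('wrist','w4');D=cam('side','s4');S=cam('scene','c4')
print('side tip/bar at y', [ (z,onz(D,386.7,201,z).round(4)) for z in(.124,.136,.145,.155)])
for y in(.18,.1896):
  for z in(.124,.14,.154):print(y,z,proj(c,[.6484,y,z]),proj(D,[.6484,y,z]),proj(S,[.6484,y,z]))
a=cv2.resize(D['image'][170:220,360:420],None,fx=6.6,fy=6.6,interpolation=2);b=cv2.resize(c['image'][240:390,250:400],(400,400))
im=np.zeros((400,800,3),np.uint8);im[:330,:396]=a[:330,:396];im[:,400:]=b;cv2.imwrite('pics/z4.png',im[:,:,::-1])"
```

```text
side tip/bar at y [(0.124, array([0.6457, 0.2012, 0.124 ])), (0.136, array([0.6482, 0.1868, 0.136 ])), (0.145, array([0.6501, 0.1761, 0.145 ])), (0.155, array([0.6522, 0.1641, 0.155 ]))]
0.18 0.124 (np.float64(317.02214463308286), np.float64(287.0155574004083)) (np.float64(385.41759490994025), np.float64(206.5898936702117)) (np.float64(374.76741365064606), np.float64(256.2070237852985))
0.18 0.14 (np.float64(316.94889643378986), np.float64(301.1037426781128)) (np.float64(386.19046710781566), np.float64(201.4457713783741)) (np.float64(375.1987766339835), np.float64(251.8579959087458))
0.18 0.154 (np.float64(316.8741660633363), np.float64(315.4910817769096)) (np.float64(386.8805708375258), np.float64(196.85254368893092)) (np.float64(375.5814866373211), np.float64(247.999490340481))
0.1896 0.124 (np.float64(317.11219798351954), np.float64(269.33011197452254)) (np.float64(386.4912594839125), np.float64(204.1602330179153)) (np.float64(378.33773449663573), np.float64(255.92746540779095))
0.1896 0.14 (np.float64(317.04494928210124), np.float64(282.2142617535071)) (np.float64(387.2710839378991), np.float64(199.02052983301806)) (np.float64(378.79523853291596), np.float64(251.5788475478781))
0.1896 0.154 (np.float64(316.97582017360054), np.float64(295.470738698627)) (np.float64(387.96731171617733), np.float64(194.43179949616268)) (np.float64(379.20113796573884), np.float64(247.7207361807011))
```

View pics/z4.png

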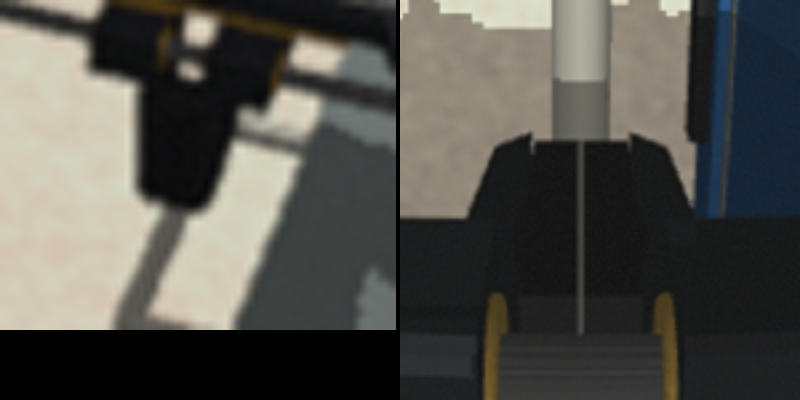

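Both views put the real fingertips at about z = 0.136, higher than the reading suggests, and the bar top just below them. I'll reopen, go down in small steps while watching the force, and close again.

```bash
python3 -m pendant '[0,0,0,0,-0.004,0,180, 0,0,0,0,-0.004,0,180, 0,0,0,0,-0.004,0,180, 0,0,0,0,-0.004,0,180, 0,0,0,0,0,0,180, 0,0,0,0,0.004,0,180, 0,0,0,0,0.007,0,180, 0,0,0,0,0.007,0,180]'; python3 -m pendant '[0,0,0,0,0.002,0,180, 0,0,0,0,0.004,0,180, 0,0,0,0,0.006,0,180, 0,0,0,0,0.006,0,180]';python3 -m pendant '[0,0,0,0,0,0,255, 0,0,0,0,0,0,255, 0,0,0,0,0,0,255, 0,0,0,0,0,0,255, 0,0,0,0,0,0,255]'
```

```text
time: 5.07
position: [0.6479, 0.1806, 0.1296]
tool_rot: [-1.569, -0.002, 0.005]
ft_force: [0.6, -1.1, -0.9]
width: 0.0258
time: 5.4
position: [0.6477, 0.1806, 0.123]
tool_rot: [-1.569, -0.002, 0.005]
ft_force: [0.0, -0.2, -0.1]
width: 0.0262
time: 5.82
position: [0.6479, 0.1806, 0.1231]
tool_rot: [-1.569, -0.002, 0.005]
ft_force: [1.1, 0.2, -1.9]
width: 0.0084
```

Gripped at 8.4 mm. I'll pull gently at first.

```bash
python3 -m pendant '[0,0,0,-0.005,0,0,255, 0,0,0,-0.01,0,0,255, 0,0,0,-0.016,0,0,255, 0,0,0,-0.022,0,0,255, 0,0,0,-0.03,0,0,255]';  python3 -c "
from h import *
c=cam('wrist','w5');D=cam('side','s5')
a=cv2.resize(D['image'][160:240,350:440],(450,400),interpolation=2);b=cv2.resize(c['image'][150:350,230:430],(350,350))
im=np.zeros((400,800,3),np.uint8);im[:,:450]=a;im[:350,450:]=b;cv2.imwrite('pics/z5.png',im[:,:,::-1])"
```

```text
time: 6.23
position: [0.6174, 0.1805, 0.1232]
tool_rot: [-1.569, -0.002, 0.005]
ft_force: [4.0, 0.5, -2.2]
width: 0.0088
```

View pics/z5.png

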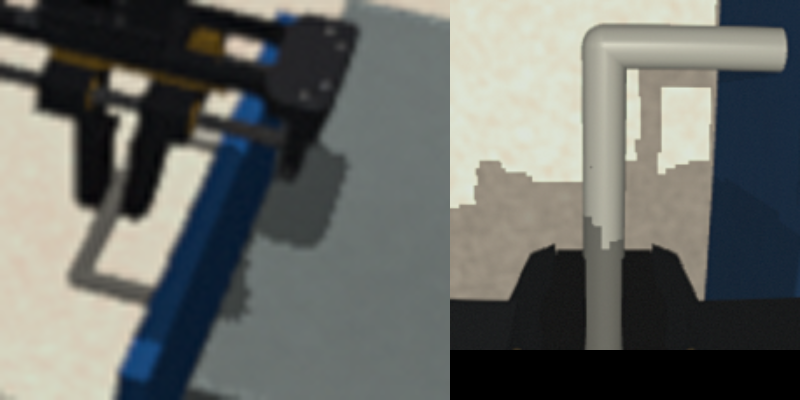

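The drawer comes along: its blue front stands clear of the cabinet and the bar is between the fingers. I'll pull to the stop.

```bash
python3 -m pendant '[0,0,0,-0.012,0,0,255, 0,0,0,-0.026,0,0,255, 0,0,0,-0.04,0,0,255, 0,0,0,-0.055,0,0,255, 0,0,0,-0.07,0,0,255, 0,0,0,-0.085,0,0,255, 0,0,0,-0.1,0,0,255, 0,0,0,-0.115,0,0,255, 0,0,0,-0.13,0,0,255, 0,0,0,-0.138,0,0,255]';python3 -m pendant '[0,0,0,-0.003,0,0,255, 0,0,0,-0.006,0,0,255, 0,0,0,-0.009,0,0,255, 0,0,0,-0.012,0,0,255, 0,0,0,-0.014,0,0,255, 0,0,0,-0.014,0,0,255]'
```

```text
time: 7.17
position: [0.4758, 0.1802, 0.1232]
tool_rot: [-1.569, 0.002, 0.01]
ft_force: [2.3, 3.9, -11.6]
width: 0.0084
time: 7.67
position: [0.4682, 0.1802, 0.1233]
tool_rot: [-1.568, -0.008, -0.002]
ft_force: [28.9, 4.9, -27.4]
width: 0.0085
```

The drawer is at its stop: 29 N pull at x = 0.468, a travel of 0.180. I release, lift, and view the rack from above.

```bash
python3 -m pendant '[0,0,0,0.003,0,0,230, 0,0,0,0.003,0,0,185, 0,0,0,0.003,0,0,180, 0,0,0,0.003,0,0,180, 0,0,0,0.003,0,0,180]';python3 -m pendant '[0,0,0,0,-0.01,0,180, 0,0,0,0,-0.03,0,180, 0,0,0,0,-0.05,0,180, 0,0,0,0,-0.09,0,180, 0,0,0,0.03,-0.13,-0.03,180, 0,0,0,0.06,-0.16,-0.06,120, 0,0,0,0.09,-0.19,-0.09,120, 0,0,0,0.12,-0.2,-0.12,120, 0,0,0,0.13,-0.2,-0.13,120, 0,0,0,0.13,-0.2,-0.13,120]'; python3 -c "
from h import *
c=cam('wrist','w6');p,r,s=tool();print(p,s['joint_positions'])
np.savez('w6.npz',M=c['cam_to_world'])
b=c['image'][0:330,170:500];b=cv2.resize(b,(600,600),interpolation=2);cv2.imwrite('pics/z6.png',b[:,:,::-1])
for y in(.098,.18,.262):print(proj(c,[.6,y,.158]),proj(c,[.6,y,.06]))"
```

```text
time: 8.08
position: [0.4711, 0.1801, 0.1237]
tool_rot: [-1.568, -0.008, -0.002]
ft_force: [-0.0, 0.3, 0.1]
width: 0.0255
time: 8.92
position: [0.6031, 0.046, 0.3256]
tool_rot: [-1.569, -0.008, -0.007]
ft_force: [0.5, -0.1, 0.7]
width: 0.0467
[0.60250607 0.04675001 0.32465703] [-0.11952978  0.43512485  0.93807666  0.00298198  1.76056321 -0.11923595]
(np.float64(312.04241934950517), np.float64(157.67923003763258)) (np.float64(312.5680387795976), np.float64(151.21635828682588))
(np.float64(312.02034333314606), np.float64(64.62379556645831)) (np.float64(312.55094457687693), np.float64(79.49531301943895))
(np.float64(312.2059997223243), np.float64(-20.990061619868982)) (np.float64(312.6485821280469), np.float64(11.310053207782687))
```

View pics/z6.png

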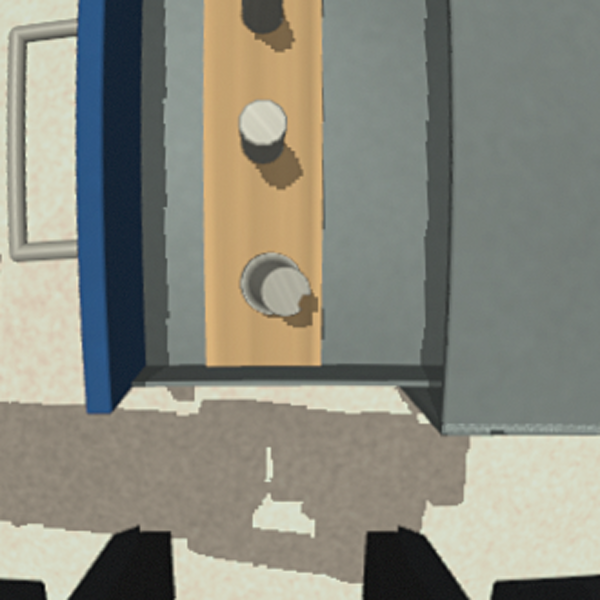

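The crop shows the three pieces standing in the rack. The one nearest the vise (about full-frame (318,156)) has a collar, with its stub top at about (328,161) and the keyseat towards lower right. It seems to lean a little. I'll compute the positions.

```bash
python3 -c "
from h import *
c=cam('wrist');f=lambda x,y:(170+x/1.8182,y/1.8182)
print('cam',np.array(c['cam_to_world'])[:3,3])
print('collar',onz(c,*f(270,283),.11));print('top',onz(c,*f(287,292),.158));print('slot',onz(c,*f(303,303),.158))
print('mid top',onz(c,*f(263,122),.152),'mid base',onz(c,*f(263,145),.1))
print('front',onz(c,*f(80,250),.164), 'rack edges',onz(c,*f(206,366),.076),onz(c,*f(322,366),.076))
S=cam('scene','c6');D=cam('side','s6')
print(proj(D,[.61,.1,.13]),proj(S,[.61,.1,.13]))
u,v=map(int,proj(D,[.61,.1,.13]));a=cv2.resize(D['image'][v-30:v+30,u-40:u+40],(400,300),interpolation=2)
u,v=map(int,proj(S,[.61,.1,.13]));b=cv2.resize(S['image'][v-30:v+30,u-40:u+40],(400,300),interpolation=2)
e=cv2.resize(c['image'][125:190,285:350],(300,300),interpolation=2)
im=np.zeros((600,800,3),np.uint8);im[:300,:400]=a;im[:300,400:]=b;im[300:,:300]=e;cv2.imwrite('pics/z7.png',im[:,:,::-1])
"
```

```text
cam [0.60167609 0.12314827 0.48211171]
collar [0.60523836 0.09735466 0.11      ]
top [0.61290432 0.09635994 0.158     ]
slot [0.62060734 0.0910801  0.158     ]
mid top [0.60142244 0.17949244 0.152     ] mid base [0.60139169 0.1750553  0.1       ]
front [0.51436805 0.11895783 0.164     ] rack edges [0.56644202 0.04433614 0.076     ] [0.637489   0.04426663 0.076     ]
(np.float64(360.0330662596354), np.float64(221.75414144783701)) (np.float64(342.8305137183271), np.float64(246.92255413568532))
```

View pics/z7.png

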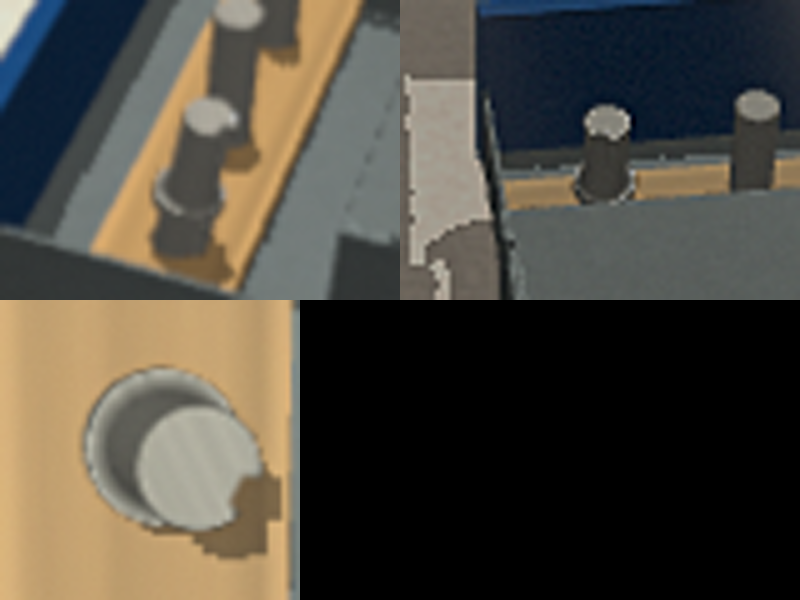

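The shaft is the collared piece at about (0.601–0.605, 0.097). Its stub leans about 9° towards +x and the keyseat points to about −28°. Closing the jaws along x will straighten it. I go over it and down.

```bash
python3 -m pendant '[0,0,0,0.002,0,0.015,40, 0,0,0,0.002,0,0.03,40, 0,0,0,0.002,0,0.045,40, 0,0,0,0.002,0.03,0.05,40, 0,0,0,0.002,0.06,0.05,40, 0,0,0,0.002,0.09,0.05,40, 0,0,0,0.002,0.11,0.05,40, 0,0,0,0.002,0.12,0.05,40, 0,0,0,0.002,0.12,0.05,40]' 45; python3 -c "
from h import *
go([.604,.097,.128],down(0))
D=cam('side');a=onz(D,204.6,365.4,.09);b=onz(D,207,371,.09);print(a,b,np.degrees(np.arctan2(*(b-a)[1::-1])))"
```

```text
time: 9.87
position: [0.6001, 0.1023, 0.2022]
tool_rot: [-1.567, -0.005, 0.004]
ft_force: [0.7, -0.5, -0.6]
width: 0.0744
shift [ 0.0038  0.0741 -0.0056] turn [-0.2   0.34  0.06]
[ 0.4560884  -0.32613865  0.09      ] [ 0.46592453 -0.33413685  0.09      ] -39.116115915116325
```

```bash
python3 -m pendant '[0,0,0,0.004,0.01,-0.005,40, 0,0,0,0.004,0.02,-0.0055,40, 0,0,0,0.004,0.03,-0.0055,40, 0,0,0,0.004,0.04,-0.0055,40, 0,0,0,0.004,0.05,-0.0055,40, 0,0,0,0.004,0.058,-0.0055,40, 0,0,0,0.004,0.066,-0.0055,40, 0,0,0,0.004,0.074,-0.0055,40, 0,0,0,0.004,0.074,-0.0055,40]';python3 -m pendant '[0,0,0,0,0,0,120, 0,0,0,0,0,0,160, 0,0,0,0,0,0,200, 0,0,0,0,0,0,255, 0,0,0,0,0,0,255, 0,0,0,0,0,0,255, 0,0,0,0,0,0,255, 0,0,0,0,0,0,255]' 45
```

```text
time: 10.67
position: [0.6048, 0.0969, 0.1283]
tool_rot: [-1.567, -0.006, 0.003]
ft_force: [0.8, 0.8, 0.5]
width: 0.0741
time: 11.33
position: [0.6048, 0.0968, 0.1283]
tool_rot: [-1.567, -0.006, 0.003]
ft_force: [-2.1, 0.3, 1.7]
width: 0.0231
```

```bash
python3 -m pendant '[0,0,0,0,-0.008,0,255, 0,0,0,0,-0.02,0,255, 0,0,0,0,-0.035,0,255, 0,0,0,0,-0.05,0,255, 0,0,0,0,-0.07,0,255, 0,0,0,0,-0.09,0,255, 0,0,0,0,-0.11,0,255, 0,0,0,0,-0.13,0,255, 0,0,0,0,-0.15,0,255, 0,0,0,0,-0.16,0,255]' 60;python3 -m pendant '[0,0,0,0,0,0,255, 0,0,0,0,0,0,255]'; python3 -c "
from h import *
D=cam('side','s8');S=cam('scene');c=cam('wrist','w8');p=tool()[0];print(p,proj(D,p),proj(S,p))
u,v=map(int,proj(D,p-[0,0,.03]));a=cv2.resize(D['image'][max(v-50,0):v+50,u-65:u+65],(400,300),interpolation=2)
u,v=map(int,proj(S,p-[0,0,.03]));b=cv2.resize(S['image'][max(v-45,0):v+45,u-60:u+60],(400,300),interpolation=2)
e=cv2.resize(c['image'][200:425,150:450],(400,300),interpolation=2)
im=np.zeros((600,800,3),np.uint8);im[:300,:400]=a;im[:300,400:]=b;im[300:,:400]=e
H=cv2.resize(D['image'][335:395,165:245],(400,300),interpolation=2);im[300:,400:]=H
cv2.imwrite('pics/z8.png',im[:,:,::-1])"
```

```text
time: 12.17
position: [0.6046, 0.0963, 0.2911]
tool_rot: [-1.567, -0.008, 0.001]
ft_force: [0.9, 0.1, -3.2]
width: 0.0226
time: 12.33
position: [0.6045, 0.0964, 0.2915]
tool_rot: [-1.567, -0.008, 0.001]
ft_force: [-0.1, 0.7, -2.7]
width: 0.0223
[0.60418457 0.09633015 0.28985973] (np.float64(362.55366703178385), np.float64(164.08111007362544)) (np.float64(343.09307348642966), np.float64(198.85580592498664))
```

View pics/z8.png

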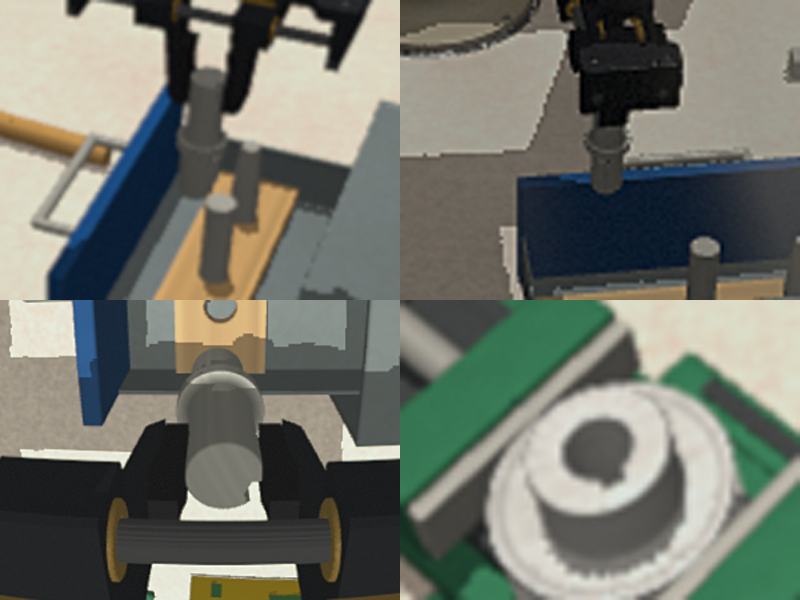

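All is well: the shaft is held by its stub and clear of the drawer front, the other two pieces are still standing, and the keyseat at lower right of the stub top is visible between the fingers. I'll work out the shaft's tilt in the hand and the key azimuth from these pixels.

```bash
python3 -c "
from h import *
D=cam('side');c=cam('wrist');S=cam('scene');p=tool()[0]
u,v=map(int,proj(D,p-[0,0,.03]));d=lambda x,y:(u-65+x/3.077,max(v-50,0)+y/3.0)
us,vs=map(int,proj(S,p-[0,0,.03]));sc=lambda x,y:(us-60+x/3.333,max(vs-45,0)+y/3.333)
w=lambda x,y:(150+x/1.3333,200+y/1.3333)
print('top',tri(ray(c,*w(222,178)),ray(D,*d(207,76))))
print('collar',tri(ray(c,*w(220,100)),ray(D,*d(202,139))))
print('collar sc',tri(ray(S,*sc(206,143)),ray(D,*d(202,139))))
print('bottom',tri(ray(S,*sc(206,188)),ray(D,*d(195,190))))
im=c['image'][300:390,270:370].copy()
h=c['image'].sum(2)
z=.34
for z in(.31,.32,.33): 
  a=onz(c,*w(222,178),z);b=onz(c,*w(250,193),z);print(z,a,np.degrees(np.arctan2(*(b-a)[1::-1])), [np.round(proj(c,[a[0],a[1],zz]),1).tolist() for zz in(z,z-.048,z-.098)])
print(tool()[2]['wrist_torque'])
"; python3 - <<'E'
import sys;sys.path.insert(0,'.')
from h import *
i=cv2.cvtColor(cv2.imread('pics/w8.png'),6)
for r in range(312,352,3):print(r,' '.join('%3d'%x for x in i[r,284:352:2]))
E
```

```text
top (array([0.60360654, 0.09628223, 0.32236443]), [np.float64(0.0005492815950736206), np.float64(0.0005492815950736801)])
collar (array([0.60308296, 0.0994699 , 0.26938049]), [np.float64(0.0001777457865544328), np.float64(0.00017774578655450286)])
collar sc (array([0.60348141, 0.09944412, 0.26798885]), [np.float64(0.0013367353187940265), np.float64(0.0013367353187939885)])
bottom (array([0.60151258, 0.10135951, 0.22141304]), [np.float64(0.0014176594845889546), np.float64(0.0014176594845888505)])
0.31 [0.60416009 0.08889851 0.31      ] -32.292814332170295 [[316.5, 333.5], [316.7, 287.8], [316.8, 257.2]]
0.32 [0.60414673 0.09497912 0.32      ] -32.2928143321703 [[316.5, 333.5], [316.7, 285.1], [316.8, 253.5]]
0.33 [0.60413336 0.10105974 0.33      ] -32.29281433217039 [[316.5, 333.5], [316.7, 281.9], [316.8, 249.4]]
[-0.02310035 -0.10100186  0.01796467]
312  25  23  22  54  81  80  81  83  95 108 118 120 124 124 123 120 118 118 120 122 124 125 124 121 122 118 104  87  78  78  73  21  26  24
315  23  26  21  62  80  78  89 112 123 121 119 120 121 124 122 122 120 118 118 120 120 123 124 1
[... 1022 characters left out ...]

339  24  26  25  99 122 118 116 118 117 118 118 117 119 120 122 122 121 119 119 121 123 123 121 118 117 117 132 237 233 238  99  17  26  26
342  28  23  25  61 115 120 117 115 117 117 118 118 116 118 119 122 122 120 120 119 121 123 122 120 119 114 165 236 232 236 134  15  23  24
345  24  24  17 128 238 115 118 118 116 117 118 118 118 117 118 120 121 121 119 119 118 122 123 121 118  75 120 237 234 235 234  10  25  25
348  25  25  21 127 234 232 144 113 117 116 118 117 117 117 118 119 119 121 121 118 120 119 121 123 124  96  87 234 231 230 226  35  26  26
351  23  24  23 202 231 230 232 228 142 112 113 117 118 118 118 117 118 120 122 120 119 118 119 121 120 111 203 234 232 232 229  56  24  25
```

The shaft tilts about 3° in the hand (top towards −y), and the keyseat is at about −25° in the hand at tool azimuth 0. I'll correct the tilt while carrying it to a spot from which the wrist camera sees the hub.

```bash
cat >> h.py <<'E'
def hold(az): return down(az)*R.from_rotvec(np.radians([-3,0,-.6]))
E
python3 -c "
from h import *
go([.52,-.16,.29],hold(-5));go([.43,-.42,.25],hold(-14))"
```

```text
shift [-0.0858 -0.0008 -0.2558] turn [-3.22  5.31 -0.32]
shift [-0.1774  0.038  -0.5154] turn [-3.27 14.31 -0.1 ]
```

```bash
python3 -m pendant '[-1,1,0,-0.01,0,-0.02,255, -2,2,0,-0.02,0,-0.05,255, -3,4,0,-0.03,0,-0.085,255, -3.2,5,-0.3,-0.04,0,-0.12,255, -3.2,6,-0.3,-0.055,0,-0.155,255, -3.2,8,-0.3,-0.07,0,-0.19,255, -3.2,10,-0.3,-0.08,0,-0.225,255, -3.2,12,-0.3,-0.095,0.005,-0.26,255, -3.2,14.3,-0.1,-0.105,0.01,-0.295,255, -3.2,14.3,-0.1,-0.12,0.015,-0.33,255]'; python3 -c "
from h import *
go([.43,-.42,.25],hold(-14))"
```

```text
time: 13.47
position: [0.4857, -0.2358, 0.2734]
tool_rot: [-1.614, 0.191, -0.198]
ft_force: [0.2, 0.5, -3.6]
width: 0.0227
shift [-0.0095  0.0331 -0.1907] turn [-0.08 -0.1  -0.  ]
```

```bash
python3 -m pendant '[0,0,0,-0.002,0,-0.035,255, 0,0,0,-0.004,0.005,-0.07,255, 0,0,0,-0.006,0.01,-0.105,255, 0,0,0,-0.008,0.016,-0.14,255, 0,0,0,-0.0095,0.024,-0.17,255, 0,0,0,-0.0095,0.033,-0.19,255, 0,0,0,-0.0095,0.033,-0.19,255, 0,0,0,-0.0095,0.033,-0.19,255]'; python3 -c "
from h import *
c=cam('wrist','w9');print(tool()[0]);u,v=proj(c,[.455,-.325,.09]);print(u,v);u,v=int(u),int(v)
b=c['image'][max(0,v-75):v+75,u-100:u+100];print(b.shape,max(0,v-75),u-100);b=cv2.resize(b,None,fx=4,fy=4,interpolation=2);cv2.imwrite('pics/z9.png',b[:,:,::-1])"
```

```text
time: 14.13
position: [0.4296, -0.4197, 0.2489]
tool_rot: [-1.612, 0.194, -0.198]
ft_force: [-0.0, -0.1, -3.0]
width: 0.0228
[ 0.43012312 -0.41892607  0.24968886]
317.1612147733776 94.5640593334293
(150, 200, 3) 19 217
```

View pics/z9.png

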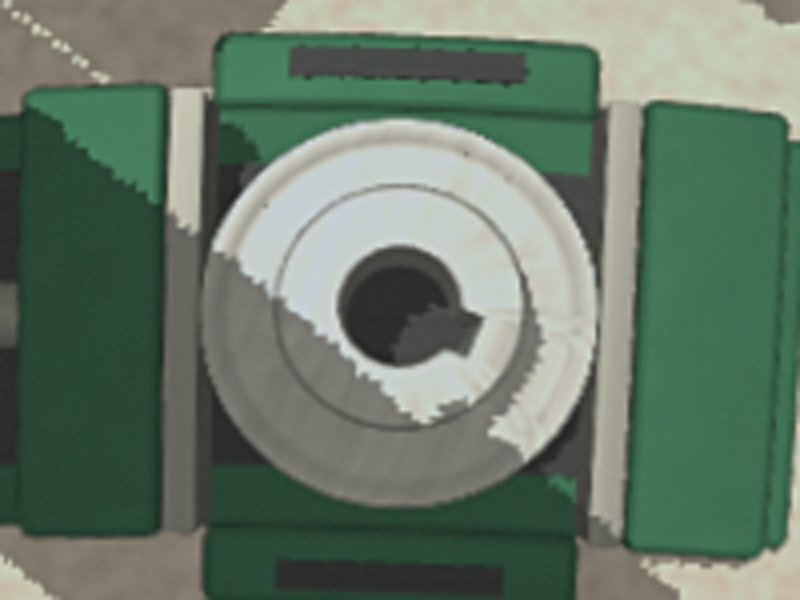

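The hub is clear. In the full frame the bore centre is at about (317,95.6), and the keyway runs towards (336,103), which is an azimuth of about −37°. I'll compute the exact target.

```bash
python3 -c "
from h import *
c=cam('wrist');D=cam('side');f=lambda x,y:(217+x/4,19+y/4)
a=onz(c,*f(399.5,306.5),.09);b=onz(c,*f(477,337),.09);print(a,b,np.degrees(np.arctan2(*(b-a)[1::-1])))
e=onz(c,*f(487,318),.09)-onz(c,*f(467,357),.09);print('normal az',np.degrees(np.arctan2(-e[0],e[1])))
print(tri(ray(c,*f(399.5,306.5)),ray(D,204.6,365.4)))
h=np.array([.4555,-.3255,.09]);h[:2]=.7*a[:2]+.3*np.array([.4561,-.3261]);print('hub',h)
az=-12;M=down(az).as_matrix();t=h+[0,0,.10]-M[:,2]*.0016+M[:,0]*.001;go(t,hold(az))"
```

```text
[ 0.45509505 -0.32511908  0.09      ] [ 0.46903585 -0.33513653  0.09      ] -35.699903414198154
normal az -40.341678657951846
(array([ 0.45507992, -0.32509967,  0.08769001]), [np.float64(8.505507734930244e-05), np.float64(8.505507734933705e-05)])
hub [ 0.45539654 -0.32541336  0.09      ]
shift [0.0019 0.0556 0.0976] turn [-0.06 -2.03 -0.08]
```

```bash
python3 -m pendant '[0,0,0,0,0,0.025,255, 0,-1,0,0,0.005,0.05,255, 0,-2,0,0.001,0.015,0.075,255, 0,-2,0,0.002,0.025,0.092,255, 0,-2,0,0.002,0.035,0.0975,255, 0,-2,0,0.002,0.045,0.0975,255, 0,-2,0,0.002,0.055,0.0975,255, 0,-2,0,0.002,0.0555,0.0975,255, 0,-2,0,0.002,0.0555,0.0975,255]'; python3 -c "
from h import *
az=-12;M=down(az).as_matrix();t=np.array([.4554,-.3254,.19])-M[:,2]*.0016+M[:,0]*.001;go(t,hold(az))
c=cam('wrist','w10');D=cam('side','s10');S=cam('scene','c10');im=np.zeros((600,800,3),np.uint8)
for k,(C,w) in enumerate(((D,50),(S,40))):
  u,v=map(int,proj(C,[.4554,-.3254,.115]));print(C['n'],u,v,[np.round(proj(C,[.4554,-.3254,z]),1).tolist() for z in(.09,.122,.164,.22)]);b=cv2.resize(C['image'][v-w:v+w,u-w:u+w],(400,400),interpolation=2);im[:400,400*k:400*k+400]=b
cv2.imwrite('pics/z10.png',im[:400,:,::-1])"
```

```text
time: 15.03
position: [0.4559, -0.3276, 0.1898]
tool_rot: [-1.616, 0.164, -0.169]
ft_force: [-0.1, -0.2, -2.5]
width: 0.0228
shift [ 0.     -0.0002  0.0004] turn [-0.08 -0.06 -0.12]
side 202 357 [[204.5, 364.9], [201.3, 355.7], [196.8, 342.7], [190.2, 323.6]]
scene 185 224 [[187.3, 231.3], [185.5, 222.9], [183.1, 211.4], [179.8, 195.5]]
```

View pics/z10.png

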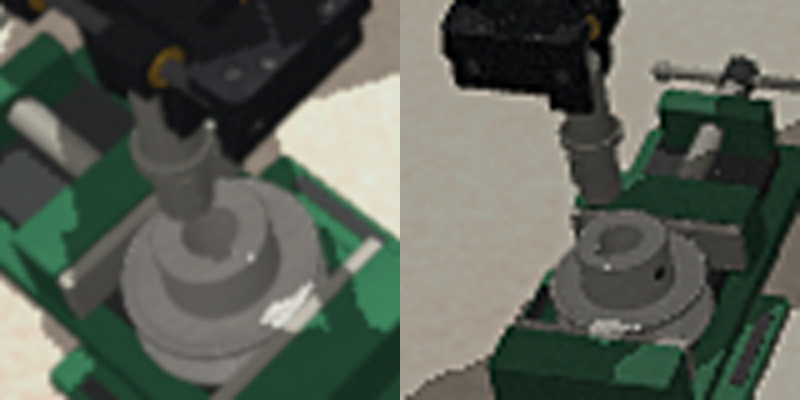

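The nose hangs above the bore. The scene view looks centred; in the side view the nose may sit about 3 px left. I'll check numerically using edge profiles in both views.

```bash
python3 -c "
from h import *
D=cam('side');S=cam('scene');D['n']='side'
for C,rows,u0 in((D,(334,338,346,348,350,352,354,356,358,360),182),(S,(202,205,208,214,216,218,220,222,224),168)):
  print(C['n'])
  for r in rows:print(r,u0,' '.join('%3d'%x for x in C['image'][r,u0:u0+36].mean(1)))
"
```

```text
side
334 182  41  41  47  66  76  79  79  80  80  69  43  23  18  18  19  17  17  17  17  16  16  17  17  17  18  19  18  20  19  19  18  17  15  17  17  17
338 182  37  38  40  56  72  76  78  77  80  79  74  49  24  18  18  18  17  15  17  29  54 108 157 106  36  18  19  17  19  19  17  17  20  28  28  22
346 182  49  48  51  78  90  87  82  78  77  76  78  79  76  76  77  76  76  80  84  87  82  71  70  70  70  61  48  34  23  17  30  76 107 127 133 134
348 182  49  49  48  54  69  84  89  91  90  87  88  87  85  87  91  92  88  89  78  71  69  65  67  69  71  71  70  70  60  54  70 113 133 135 134 127
350 182  49  48  48  48  53  63  72  74  76  81  85  86  80  78  77  76  75  76  75  70  66  64  65  68  70  71  69  68  65  56  51  63  86 113 106  72
352 182  49  49  49  49  49  48  51  56  69  75  77  78  77  78  85  86  83  77  75  71  68  65  63  81 107 122 114 109 116 116 116 121 133 120 110  98
354 182  50  49  49  49  50  50  46  45  58  69  74  74  76  78  78  76  75  76  75  68  67  65  63  86 115 121 120 120 120 119 119 116 115 115 121 124
356 182  49  49  49  48  46  47
[... 1098 characters left out ...]
  55  59  56  59  57  54  46  81 175 169 135  54  63  62  50  54  54  53  51  52  62  74  72
218 168 157 154 155 157 159 159 157 156 158 160 168  48  54  52  57  60  57  58  56  51  47  93  83  59  66  57  48  52  54  57  55  54  64  80  79  74
220 168 157 157 157 161 161 161 162 160 159 161 166 114  50  50  56  60  58  59  54  54  49  57  71  72  36  35  36  38  39  38  39  37  37  36  35  40
222 168 158 159 157 157 158 157 159 156 156 157 160 168 140  45  54  57  59  59  56  57  52  40  38  38  38  39  36  40  41  41  38  39  40  39  40  39
224 168 159 155 156 159 157 156 155 153 153 157 162 168  38  57  50  52  64  60  58  44  34  36  38  37  39  38  37  39  38  38  37  42  42  37  39  39
```

```bash
python3 -c "
from h import *
c=cam('wrist');M=down(-12).as_matrix();t=tool()[0]
for dz in(.034,.0,-.012,-.02,-.05,-.068):print(dz,np.round(proj(c,t+[0,0,dz]+M[:,2]*.0016),1))
cv2.imwrite('pics/w11.png',c['image'])
i=c['image'].mean(2).astype(int)
for r in list(range(226,352,6)):print(r,280,' '.join('%3d'%x for x in i[r,278:358:2]))
"
```

```text
0.034 [316.8 336.2]
0.0 [316.3 294.6]
-0.012 [316.2 283.1]
-0.02 [316.1 276.1]
-0.05 [315.8 254.1]
-0.068 [315.7 243.4]
226 280 114 129 131 135 137 134 131 132 129  81  82  84  86  87  87  87  87  88  86  88  89  88  88  87  88  87  85 132 132 131 133 133 132 133 171 140 128 126 192 186
232 280 103 132 134 134 132 130 131 135 135  95  82  85  87  89  89  87  89  88  88  89  87  88  87  84  86  87  84  82  80 101 130 134 132 130 127 107 128 129 130 132
238 280 126 117 132 130 129 133 133 129 133 135 132  88  83  77  74  72  71  73  74  74  73  72  75  85  86  86  84  83 124 130 132 129 127 127 107 127 130 131 129 126
244 280 128 129 113 132 133 132 128 130 133 126  67  71  70  72  75  73  73  75  76  75  75  73  71  71  70  75 131 131 134 130 126 126 117 118 128 128 129 123 129 129
250 280 123 123 126 130 122 115 130 132 108  67  71  73  72  73  74  74  75  76  75  75  73  74  72  74  72  72  68 122 128 127 111 128 129 128 127 124 130 133 116  56
256 280  91 137 130 129 128 126 131 117  72  72  71  89 116 112 107 102 103 103 104 103 103 104 104 105 135 178 119  76  67  82 128 128 129 
[... 1847 characters left out ...]
 108  59  20  22  22  18  20
328 280  23  22  19  20  23  40 100 107 108 107 107 107 107 109 110 111 109 108 108 109 111 110 110 107 107 108 108 111 112 112 110 110 109 110  73  21  19  21  24  24
334 280  22  23  21  23  23  39 108 107 104 106 108 106 106 106 108 108 110 109 109 106 108 112 111 110 108 106 107 107 108 109 109 108 106 111  68  23  21  22  23  23
340 280  22  20  24  22  22  18  68 109 107 106 106 106 106 106 107 107 108 109 110 110 108 107 109 111 110 109 109 106 103 174 218 214 217 117  15  22  22  23  25  21
346 280  24  24  24  19  25  17 116 223 112 105 107 105 105 105 107 107 107 106 109 110 110 108 107 108 110 111 110 105  68  91 219 216 217 201  20  24  21  22  23  21
```

The wrist and side views agree in sign: the nose tilts towards −x by 1.5–4 mm. I turn 2.5° about tool z to straighten it, then work out "down" in tool axes.

```bash
python3 -m pendant '[0,0,-1,0,0,0,255, 0,0,-2,0,0,0,255, 0,0,-2.5,0,0,0,255, 0,0,-2.5,0,0,0,255]'; python3 -c "
from h import *
D=cam('side');S=cam('scene');p,r,s=tool();print(p,'down 10mm in tool',r.inv().apply([0,0,-.01]).round(5),'+x',r.inv().apply([.01,0,0]).round(4),'+y',r.inv().apply([0,.01,0]).round(4))
for r in(350,352,354,356,358,360):print(r,182,' '.join('%3d'%x for x in D['image'][r,182:212].mean(1)))
"
```

```text
time: 15.67
position: [0.4558, -0.3275, 0.1907]
tool_rot: [-1.621, 0.127, -0.204]
ft_force: [0.6, -0.2, -3.1]
width: 0.0224
[ 0.45597378 -0.3275982   0.19063059] down 10mm in tool [-0.00053  0.00997  0.00052] +x [0.0098 0.0004 0.0021] +y [-0.0021 -0.0006  0.0098]
350 182  48  49  49  48  49  56  68  76  77  78  81  80  79  79  79  78  76  78  84  76  69  66  63  64  69  72  69  69  65  56
352 182  49  49  48  49  49  49  49  51  58  70  77  79  78  79  85  84  87  82  78  71  68  67  64  65  97 120 115 109 114 116
354 182  49  49  49  49  49  49  47  45  57  72  76  75  76  78  76  76  76  77  78  77  71  68  65  64  86 113 120 120 120 119
356 182  50  50  49  49  45  47  67  85  96  90  77  73  74  76  78  76  76  77  76  77  72  68  66  65  80 112 120 121 120 120
358 182  49  49  46  49  69  94 100  98  97  96  87  76  74  75  77  77  78  76  78  77  76  71  67  71  90 108 115 118 120 120
360 182  44  51  72  92  99  98  94  92  97 105 114  98  79  73  74  76  76  71  74  74  72  73  82  90  93  94  93  92 101 114
```

```bash
python3 -m pendant '[0,0,0,0.001,0.006,0,255, 0,0,0,0,0.012,0.001,255, 0,0,0,0,0.018,0.001,255, 0,0,0,0,0.024,0.001,255, 0,0,0,-0.0005,0.028,0.0015,255, 0,0,0,-0.0005,0.03,0.0015,255, 0,0,0,-0.0005,0.03,0.0015,255]';python3 -m pendant '[0,0,0,0,0.003,0,255, 0,0,0,0,0.006,0,255, 0,0,0,0,0.006,0,255]'
```

```text
time: 16.35
position: [0.4569, -0.3278, 0.16]
tool_rot: [-1.621, 0.128, -0.203]
ft_force: [-0.2, -0.2, -3.6]
width: 0.0227
time: 16.6
position: [0.458, -0.329, 0.1572]
tool_rot: [-1.625, 0.125, -0.206]
ft_force: [-3.2, 3.9, 18.6]
width: 0.0227
```

Contact with 22 N at the expected height, so the nose is on the rim. The wrist moment should tell which side touches.

```bash
python3 -c "
from h import *
p,r,s=tool();print(p,s['ft_force'].round(2),s['wrist_torque'].round(3))"
python3 -m pendant '[0,0,0,0,-0.004,0,255, 0,0,0,0,-0.006,0,255, 0,0,0,0,-0.006,0,255, 0,0,0,0,-0.006,0,255]'; python3 -c "
from h import *
D=cam('side');S=cam('scene');c=cam('wrist')
p,r,s=tool();print(p,s['ft_force'].round(2),s['wrist_torque'].round(3))
print(np.round(proj(c,p+[0,0,-.068]),1),np.round(proj(c,p),1),np.round(proj(c,[.4551,-.3251,.09]),1))
i=c['image'].mean(2).astype(int)
for q in list(range(214,284,6)):print(q,278,' '.join('%3d'%x for x in i[q,278:358:2]))
"
```

```text
[ 0.45802262 -0.32898505  0.15722326] [-3.19  3.91 18.65] [ 0.579  0.742 -0.038]
time: 16.93
position: [0.4577, -0.3285, 0.1629]
tool_rot: [-1.624, 0.125, -0.206]
ft_force: [-0.7, 0.3, -3.0]
width: 0.0223
[ 0.45762689 -0.328498    0.16267418] [-0.45  0.29 -3.76] [ 0.065  0.009 -0.012]
[310.8 245.8] [316.3 297.9] [305.5 239.3]
214 278 133 134 137 141 144 137 137 137 138 139 139 135 141 139 137 139 137 133 135 135 134 137 138 137 136 134 134 134 109  85  87 119 130 192 215 215 214 213 213 211
220 278 134 137 142 143 136 136 134 138 139 136 135 141 139 140 139 136 135 135 135 135 137 138 135 134 134 133 134 134 133 134 124  89 132 136 220 214 213 212 215 213
226 278 138 143 139 137 134 136 140  99  55  48  51  51  50  52  51  51  50  57  78  67  91 135 135 134 134 134 133 131 129 187 218 223 127 131 175 212 210 210 210 211
232 278 142 137 135 134 133  85  84  86  87  87  88  88  89  90  91  92  90  89  89  92  92  92  87 131 134 131 139 223 218 218 217 217 224 105 133 132 126 130 127 127
238 278 136 135 135 137  84  83  84  88  88  90  89  90  87  77  76  76  75  75  77  78  76  74  75 
[... 543 characters left out ...]
 132 129 131 132 133 114  68
262 278 129 133 134 136 136  76  72 105 110 104  97  92  88  87  85  80  77  78  77  80  80  79  80  81  83  88  93  98 104 113 104  70 115 132 136 129  84  60  68  72
268 278 131 117 127 112  81 111 102  93  88  81  76  76  74  76  77  78  76  75  77  80  77  78  77  76  75  76  74  76  82  89  97 106 112  77  61  65  63  64  70  71
274 278 135 132 116 101 103  95  87  79  73  74  75  76  73  74  78  78  77  75  77  78  78  79  78  76  76  75  74  74  74  73  81  91 100 110  93  63  61  57  73  70
280 278  50  49  86 108  97  86  77  72  73  73  76  75  75  75  79  79  77  74  76  76  77  79  77  78  76  75  74  74  74  74  73  82  91 102 115  66  58  76  98  70
```

The wrist picture gives the nose and bore in one frame: nose centre at about (313.5,247), bore centre at about (305.5,241). So the nose is about 5 mm too far along tool +x and 4 mm along −z, which agrees with the push direction of the contact force. I correct that and re-measure.

```bash
python3 -m pendant '[0,0,0.5,-0.001,0,0.001,255, 0,0,1,-0.002,0,0.002,255, 0,0,1.5,-0.003,0,0.003,255, 0,0,1.5,-0.0032,0,0.0037,255, 0,0,1.5,-0.0032,0,0.0037,255]'; python3 -c "
from h import *
c=cam('wrist')
p,r,s=tool();print(p,s['ft_force'].round(2),s['wrist_torque'].round(3))
print(np.round(proj(c,[.4551,-.3251,.09]),1))
i=c['image'].mean(2).astype(int)
for q in list(range(218,262,3)):print(q,278,' '.join('%3d'%x for x in i[q,278:358:2]))
print('down 10mm in tool',r.inv().apply([0,0,-.01]).round(5))
"
```

```text
time: 17.5
position: [0.4554, -0.324, 0.1622]
tool_rot: [-1.622, 0.147, -0.185]
ft_force: [0.6, 0.2, -3.1]
width: 0.0224
[ 0.45534504 -0.32412181  0.16228489] [-0.44  0.01 -3.52] [ 0.035 -0.05  -0.009]
[313.4 245. ]
218 278  93  87  89  91 109 129 138 141 144 143 140 139 138 139 141 140 141 142 139 139 140 136 136 138 136 136 140 140 139 137 129 105  88  87  94 125 132 218 217 218
221 278  85  87  97 122 136 135 139 143 145 139 138 137 140 140 139 136 142 140 140 140 137 135 137 136 136 139 138 139 137 136 134 139 119  92  84 111 132 138 218 216
224 278  86 102 129 136 133 138 139 145 140 138 135 138 140 140 135 139 140 138 139 138 134 136 137 135 137 139 139 135 136 135 134 136 136 125  93  95 135 137 219 214
227 278 100 130 135 133 136 138 144 141 137 136 137 140 140 137 141 137 112 108 105 119 122 139 138 136 139 139 136 135 134 135 134 135 134 135 149 109 135 133 204 216
230 278 127 136 132 134 137 142 144 139 137 135 139 142 116  66  48  49  51  51  53  51  49  52  74 120 139 137 135 134 135 135 135 134 133 163 205 183 109 132 176 161
233 278 134 134 133 136 140 145 139 136 136 
[... 982 characters left out ...]
7 135 134 138 140 140  94  70  74  77  79  78  75  76  78  79  78  77  76  76  76  77  76  76  73  86  88  85  95 136 136 136 135 133 131 122 134 135
254 278 142 139 137 135 137 139 138 137  84  77  74  75  78  81  97 111 120 122 120 118 122 121 112  94  80  75  74  76  79  90 138 135 137 132 132 132 112 134 134 137
257 278 140 136 133 134 137 139 135  88  74  76  92 111 118 112 106 102 102 102 104 103 104 104 103 105 109 165 181 132  76  76 111 140 134 132 132 128 118 135 135 133
260 278 125 136 134 136 141 123  72  76 102 115 106 101  98 100  95  89  87  87  87  89  90  88  90  93  95 104 134 116 112  99  72  92 131 132 132 109 135 133 130 130
down 10mm in tool [-0.0003   0.00998  0.00054]
```

Now nose and bore both centre at column 313 and match in row. Down.

```bash
python3 -m pendant '[0,0,0,0,0.002,0,255, 0,0,0,0,0.004,0,255, 0,0,0,0,0.006,0,255, 0,0,0,0,0.008,0.0005,255, 0,0,0,-0.0003,0.01,0.0005,255, 0,0,0,-0.0003,0.01,0.0005,255]';python3 -m pendant '[0,0,0,0,0.002,0,255, 0,0,0,0,0.004,0,255, 0,0,0,0,0.004,0,255]'
```

```text
time: 18.05
position: [0.4553, -0.3239, 0.1518]
tool_rot: [-1.621, 0.147, -0.185]
ft_force: [0.1, 0.8, -4.2]
width: 0.0223
time: 18.3
position: [0.4553, -0.324, 0.1473]
tool_rot: [-1.62, 0.147, -0.185]
ft_force: [0.9, 0.3, -4.4]
width: 0.0224
```

Inside the bore with no force. I continue to key contact (expected near z ≈ 0.139).

```bash
python3 -m pendant '[0,0,0,0,0.002,0,255, 0,0,0,0,0.004,0,255, 0,0,0,0,0.006,0,255, 0,0,0,0,0.006,0,255]';python3 -m pendant '[0,0,0,0,0.002,0,255, 0,0,0,0,0.004,0,255, 0,0,0,0,0.004,0,255]'
```

```text
time: 18.63
position: [0.4553, -0.3242, 0.1408]
tool_rot: [-1.62, 0.148, -0.184]
ft_force: [0.4, 1.5, -4.3]
width: 0.0228
time: 18.88
position: [0.4556, -0.3243, 0.1364]
tool_rot: [-1.619, 0.147, -0.185]
ft_force: [2.9, 1.8, -4.0]
width: 0.0226
```

```bash
python3 -m pendant '[0,0,0,0,0.002,0,255, 0,0,0,0,0.003,0,255, 0,0,0,0,0.003,0,255]';python3 -m pendant '[0,0,0,0,0.002,0,255, 0,0,0,0,0.003,0,255, 0,0,0,0,0.003,0,255]'; python3 -c "
from h import *
p,r,s=tool();print(p,s['ft_force'].round(2),s['wrist_torque'].round(3))"
```

```text
time: 19.13
position: [0.4557, -0.3244, 0.1331]
tool_rot: [-1.619, 0.147, -0.184]
ft_force: [1.9, 1.1, -4.4]
width: 0.0225
time: 19.38
position: [0.4557, -0.3245, 0.1299]
tool_rot: [-1.619, 0.147, -0.184]
ft_force: [2.5, 1.9, -3.8]
width: 0.0228
[ 0.45567833 -0.32445678  0.1298724 ] [ 2.53  1.86 -3.78] [ 0.45  -0.503  0.107]
```

It is 9 mm past the key-contact level with no axial force, so the key seems to be in the keyway already. I continue.

```bash
python3 -m pendant '[0,0,0,0,0.002,0,255, 0,0,0,0,0.004,0,255, 0,0,0,0,0.005,0,255, 0,0,0,0,0.005,0,255]';python3 -m pendant '[0,0,0,0,0.002,0,255, 0,0,0,0,0.004,0,255, 0,0,0,0,0.005,0,255, 0,0,0,0,0.005,0,255]'; python3 -c "
from h import *
p,r,s=tool();print(p,s['ft_force'].round(2),s['wrist_torque'].round(3),r.inv().apply([0,0,-.01]))"
```

```text
time: 19.72
position: [0.4557, -0.3246, 0.1245]
tool_rot: [-1.618, 0.148, -0.184]
ft_force: [1.8, 2.4, -4.6]
width: 0.0224
time: 20.05
position: [0.4557, -0.3248, 0.1192]
tool_rot: [-1.618, 0.148, -0.184]
ft_force: [2.2, 2.1, -4.4]
width: 0.0228
[ 0.45574121 -0.32484899  0.11919116] [ 2.18  2.14 -4.41] [ 0.507 -0.554  0.093] [-0.00027999  0.00998316  0.00050803]
```

```bash
python3 -m pendant '[0,0,0,0,0.001,0,255, 0,0,0,0,0.002,0,255, 0,0,0,0,0.003,0,255, 0,0,0,0,0.003,0,255]';python3 -m pendant '[0,0,0,0,0.001,0,255, 0,0,0,0,0.002,0,255, 0,0,0,0,0.002,0,255]'
```

```text
time: 20.38
position: [0.4559, -0.3252, 0.1164]
tool_rot: [-1.618, 0.148, -0.184]
ft_force: [0.2, 1.9, -0.3]
width: 0.0227
time: 20.63
position: [0.4558, -0.3257, 0.1162]
tool_rot: [-1.62, 0.147, -0.185]
ft_force: [-3.2, 4.4, 13.6]
width: 0.0228
```

Axial contact begins at z = 0.1164, the expected home level. I turn a little to ease the moment that was building up, then press further to be sure the collar is flat.

```bash
python3 -m pendant '[0.4,0,-0.2,0,0,0,255, 0.8,0,-0.5,0,0,0,255, 0.8,0,-0.5,0,0,0,255]' 60; python3 -c "
from h import *
p,r,s=tool();print(p,s['ft_force'].round(2),s['wrist_torque'].round(3))"
python3 -m pendant '[0,0,0,0,0.0007,0,255, 0,0,0,0,0.0014,0,255, 0,0,0,0,0.0014,0,255]'; python3 -c "
from h import *
p,r,s=tool();print(p,s['ft_force'].round(2),s['wrist_torque'].round(3))"
```

```text
time: 20.88
position: [0.4556, -0.3257, 0.1162]
tool_rot: [-1.607, 0.139, -0.192]
ft_force: [-0.8, 4.4, 2.7]
width: 0.0228
[ 0.45559112 -0.32572865  0.11623811] [-0.79  4.42  2.71] [0.826 0.009 0.099]
time: 21.13
position: [0.4557, -0.3259, 0.1161]
tool_rot: [-1.608, 0.138, -0.193]
ft_force: [-2.7, 5.6, 13.0]
width: 0.0227
[ 0.45571868 -0.32587297  0.11612773] [-2.69  5.65 12.97] [1.152 0.426 0.016]
```

I left out the sideways part of "down" over the last strokes, about 1.3 mm in y. I take that out and press.

```bash
python3 -m pendant '[0,0,0,0,0,0.0006,255, 0,0,0,0,0,0.0012,255, 0,0,0,0,0,0.0016,255, 0,0,0,0,0,0.0016,255]' 60; python3 -c "
from h import *
p,r,s=tool();print(p,s['ft_force'].round(2),s['wrist_torque'].round(3))"
python3 -m pendant '[0,0,0,0,0.0008,0,255, 0,0,0,0,0.0016,0.0001,255, 0,0,0,0,0.0024,0.0001,255, 0,0,0,0,0.003,0.0001,255, 0,0,0,0,0.003,0.0001,255]'; python3 -c "
from h import *
p,r,s=tool();print(p,s['ft_force'].round(2),s['wrist_torque'].round(3),np.degrees(np.arctan2(*r.as_matrix()[1::-1,0])))"
```

```text
time: 21.47
position: [0.4559, -0.325, 0.1163]
tool_rot: [-1.609, 0.138, -0.193]
ft_force: [-4.1, -1.2, 5.3]
width: 0.0225
[ 0.45587816 -0.32502574  0.11634493] [-4.11 -1.17  5.31] [-0.045  0.672  0.057]
time: 21.88
position: [0.456, -0.3257, 0.116]
tool_rot: [-1.612, 0.137, -0.194]
ft_force: [-9.6, 5.0, 25.8]
width: 0.0226
[ 0.45595155 -0.32574158  0.11604445] [-9.58  5.03 25.79] [ 0.875  1.545 -0.027] -11.95462040112028
```

```bash
python3 -m pendant '[0,0,0.3,-0.0004,0,0.0003,255, 0,0,0.6,-0.0008,0,0.0006,255, 0,0,0.6,-0.0008,0,0.0006,255, 0,0,0.6,-0.0008,0,0.0006,255]' 60; python3 -c "
from h import *
p,r,s=tool();print(p,s['ft_force'].round(2),s['wrist_torque'].round(3))"
python3 -m pendant '[0,0,0,0,0.0008,0,255, 0,0,0,0,0.0016,0.0004,255, 0,0,0,-0.0004,0.0024,0.0005,255, 0,0,0,-0.0005,0.003,0.0006,255, 0,0,0,-0.0005,0.0032,0.0006,255, 0,0,0,-0.0005,0.0032,0.0006,255]'; python3 -c "
from h import *
p,r,s=tool();print(p,s['ft_force'].round(2),s['wrist_torque'].round(3))"
```

```text
time: 22.22
position: [0.4557, -0.3253, 0.1163]
tool_rot: [-1.612, 0.145, -0.187]
ft_force: [-0.4, 2.1, 6.7]
width: 0.0227
[ 0.45568287 -0.325271    0.11626798] [-0.36  2.06  6.66] [0.445 0.036 0.038]
time: 22.72
position: [0.4558, -0.3257, 0.116]
tool_rot: [-1.615, 0.142, -0.189]
ft_force: [-7.8, 4.6, 28.2]
width: 0.0225
[ 0.455803   -0.32570234  0.1160344 ] [-7.84  4.55 28.21] [ 0.845  1.257 -0.055]
```

A hard stop again at z = 0.1160 under 28 N. Last check, without viewing a picture: has the shaft slipped or turned in the grip compared with before insertion (w10)?

```bash
python3 -c "
from h import *
c=cam('wrist');i=c['image'].mean(2).astype(int)
a=cv2.cvtColor(cv2.imread('pics/w11.png'),6);b=i.astype(np.uint8)
for y0,y1,x0,x1 in((306,345,284,352),(300,335,290,344)):
  m=cv2.matchTemplate(b[y0-12:y1+12,x0-12:x1+12],a[y0:y1,x0:x1],cv2.TM_CCOEFF_NORMED);_,v,_,l=cv2.minMaxLoc(m);print(v,l[0]-12,l[1]-12)
for r in range(304,350,4):print(r,' '.join('%3d'%x for x in i[r,284:354:2]))
p,q,s=tool();print(p,s['ft_force'].round(2),s['wrist_torque'].round(3))
t=p+[0,0,.0324]
print(np.round(proj(c,[.4553,-.3252,.09+.056]),1),np.round(proj(c,[.4553,-.3252,.148]),1))
"
```

```text
0.956170916557312 0 1
0.9924826622009277 0 1
304  22  24  26  31  78  78  79  81  80  80  81  83  81  82  81  81  80  81  82  83  82  80  81  79  81  79  77  78  77  77  32  23  26  24  27
308  25  25  24  47  79  77  78  80  81  80  79  83  81  83  83  84  88  91  92  91  89  85  81  78  79  80  78  78  77  78  44  24  24  22  25
312  25  26  17  60  79  77  79  81  82  88  99 111 120 121 118 115 115 115 116 118 121 122 119 116 108  95  83  78  77  77  71  24  24  25  24
316  25  24  23  62  77  76  84 103 119 117 116 115 117 120 118 117 116 115 115 117 118 119 120 118 117 117 118 112  93  76  78  32  25  26  24
320  25  26  23  69  81 102 115 116 117 118 116 116 115 118 120 119 118 116 114 116 116 117 119 120 119 118 117 117 116 114  88  41  26  23  25
324  24  23  28  82 107 116 114 116 116 118 119 117 116 116 117 120 119 119 116 115 115 115 118 119 120 118 117 116 116 116 118  67  21  26  25
328  25  21  50 103 116 114 115 113 113 115 117 120 117 116 115 117 119 120 118 116 114 115 116 117 119 121 118 117 117 116 117  77  24  25  20
332  24  24  56 113 113 114 114 114 114 113 116 117 117 118 115 116 115 117 120 118 117 114 113 115 117 118 120 120 117 117 117  77  22  25  23
336  25  23  41 116 116 113 113 115 115 114 114 115 117 118 118 117 116 115 118 120 119 116 114 114 114 115 116 116 120 121 112  51  23  24  23
340  25  27  23  97 118 115 112 113 114 114 114 113 115 116 118 118 116 116 116 118 119 119 117 116 115 114 123 149 150 152  81  22  26  21  25
344  24  25  19 116 112 114 115 113 114 113 114 114 114 114 115 117 118 116 116 115 117 120 118 117 117  91 141 177 143 148 131  17  27  25  27
348  25  24  19 120 228 211 119 114 113 113 113 114 115 114 114 115 116 118 117 116 116 116 118 119 117  92  82 222 224 227 204  33  21  25  26
[ 0.45580053 -0.32573002  0.11606113] [-7.79  5.25 28.1 ] [ 0.866  1.253 -0.032]
[317.1 333. ] [317.3 335.8]
```

```bash
python3 -c "
from h import *
s=get_state();print(s['time'],s['ft_force'],s['width']);print(job_done())"
```

```text
22.7667 [-7.79361984  5.24516184 28.10441052] 0.022893462574690483
the job is handed in; nothing more can be done
None
```

I handed the job in at 22.8 s. The drawer is open to its stop and the keyed shaft is in the pulley hub. The arm is still gripping the shaft (60 N set) and pressing it down with about 28 N.

- **Drawer:** It came out 0.180 m and then met a hard stop at 29 N of pull.
- **Seating:** The shaft went in about 41 mm past first contact with the rim; with the key out of line it would have stopped at 18 mm. It ended on a hard stop at the same height in two separate presses. The top of the stub is where a fully seated collar would put it, to about 1 mm.
- **Grip:** The shaft moved by 1 pixel or less in the gripper during insertion.
- **Other pieces:** The other two pieces were still standing in the drawer when I last viewed it, after lifting the shaft. I did not photograph them or the bench tools again at the end.

**Failed or disagreed:**
- My first grasp at the handle closed on nothing, because the fingertips sit higher than the pose reading suggests. I went 15 mm lower and it held.
- My first lowering landed on the hub rim with about 22 N. The side camera and the wrist camera disagreed by about 5 mm on where the shaft's nose was. Measuring nose and bore in the same wrist image settled it.
- At the end a sideways force of about 9 N and a moment of about 1.5 N m remained from slight tilt. I did not check visually that the collar sits flat on the hub, since the picture allowance was used up.

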